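# Ratchet the garlic mill's clamp bolt tight

## Robot

A 7-joint arm with a two-finger parallel gripper is mounted at the origin on the work surface. World frame = base frame: x ahead of the robot, y to its left, z up, the work surface at z = 0. Lengths are in m, angles in rad, forces in N, time in s.
With the tool pointing down it reaches from about 0.425 to 0.95 m from the base axis. Payload 16.7 kg.
Tool frame: the origin (TCP) lies on the centre line of the jaws, within the pads' length; the fingertips stand 19 mm ahead of it and the grasp point (between the pads) is the TCP; z points along the fingers, y is the line along which they close (so a half turn about z gives the same grasp; the last joint's range is limited). The gripper opens to 94 mm and grips with 3 to 60 N. Pads are 16 mm wide; open, the fingers measure 119 mm over their backs; the gripper's body (75 mm by 177 mm) begins 78 mm behind the grasp point.
Start: joints at [-1.407, 0.426, 0.074, 1.606, -0.034, 1.111, -0.067], TCP at [0.208, 0.642, 0.224] pointing down, gripper open.
Joint ranges: [-2.85, 2.85], [-0.5, 2.14], [-1.23, 1.37], [0.21, 2.46], [-1.02, 4.16], [0.16, 2.05], [-2.73, 2.73]. Speed limits (rad/s): [1.89, 1.89, 2.39, 2.39, 3.01, 3.01, 3.01].

## Interface

Orientations are given as a unit quaternion [w, x, y, z].
In Python, from station import readout, eyes, ticket gives the robot as it stands.
- The arm moves only by the tool send_rows, never from a script. Its argument "series" is a list of rows, each a list of 2 entries, a list of its own where there are three numbers: the shift along the tool's x, y, z in cm, then the turn about the tool's z in rad. In form: [[[dx, dy, dz], turn], ...]. A call has 1 to 5 rows; each row shifts and turns the commanded pose from where the row before left it, along the tool's axes as they then stand; what a row does not reach is not made up. A row lasts 1/12 s, in which the tool goes at most 41.7 mm and 7.16 degrees, less where a joint would pass 70% of its speed; a pose out of reach is approached as far as the arm can. A call with a gripper value outside its range is refused whole. "gripper" is the gripper command: -1 is shut, 1 is fully open, values between are in proportion, set as the call begins (left out, the last holds). The fingers move at their own pace and stop on an object; the grip force is fixed at half the most. Time passes only in rows, so rows that do not move let the fingers close. It gives the time, the measured TCP pose, the force, the opening and the grip force at its end, in the units of the state.
- readout.get_obs(): the state, without advancing time (a new reading comes with each control period).
- eyes.camera(name): name is "side" or "top"; returns a dict with "img" (384x512x3 uint8, red, green, blue), "fx", "fy", "cx", "cy" (pixels), "extrinsics" (4x4, takes a point from world to camera coordinates). Camera axes: x right, y down, z forward; pixel columns grow to the right and rows downward; lengths in m; the calibration is good to about 2 mm. A picture is of the moment at which its call begins. There is no depth.
- ticket.job_done(): hands the job in; it is judged then, once.
The state is a dict: "clock": time; "qpos": joint angles; "qvel": joint speeds; "joint_efforts": joint torques, N m; "tcp_pos": TCP position; "tool_rot": TCP orientation; "wrist_force": force on the tool from outside, world axes, zero at the start; "wrist_torque": the same for the moment, N m; "gripper_width": finger opening in m; "finger_force": force on a finger pad.
Only numpy, scipy, OpenCV 4.12 (cv2) and the standard library are available. Lean on these libraries where they do the work, as an engineer would, in place of code of your own. Each camera call takes 0.05 s, during which the arm holds its last target. There are 200 camera calls.

## Task

The clamp bolt of the garlic mill (the machine with the round funnel hopper) has come loose. Tighten it clockwise with its own ratchet lever, swinging the black knob back and forth between the two posts, until the brass pointer has come round to the thin index pin and the bolt stops; then let go. Do not push the pointer itself, and leave the lever of the other machine, the slicer with the square hopper, as it is.

Things in the scene. Friction and masses are not known exactly. Their poses are not given: they have to be found in the camera images.
- mill_bolt (a joint): Turn of the mill's upright clamp bolt, rad: grows clockwise seen from above (tightening). Tight is 2.6, a hard stop, where the brass pointer points at the thin index pin (62 mm from the axis, 78 mm high); it starts 1.3 to 2.1 rad short. It stays where it is left and turns only clockwise with the lever.
- mill_lever (a joint): Swing of the mill's ratchet lever about the bolt, rad, growing clockwise seen from above: -0.6 to 0.6, blocked there by two posts 68 mm high, 55 mm from the axis. At 0 it points away from the index pin, roughly to the robot. Clockwise it drives the bolt (some 3 N at the knob); anticlockwise it runs free over teeth of 20 degrees, so up to 20 degrees of a swing may be lost. Stays where it is left.
- mill_knob (a point): Centre, half-way up, of the upright round black knob fixed on the end of the mill's lever: 26 mm across, 55 mm high (57 to 112 mm above the table), 130 mm from the bolt's axis. The lever is a dark steel bar 24 mm wide, 10 mm thick, its top 57 mm above the table.
- mill_pointer: Flat brass pointer on the mill's bolt, turning with it: 44 mm long, 11 mm wide, top 70 mm above the table. Origin on the bolt's axis at table height; x out along the pointer, z up. Beside it on the same steel base plate stands the mill: round aluminium body, round open steel funnel 114 mm across, 207 mm high, small crank.
- slicer_knob (a point): The same point on the same knob of a like lever on the other machine, the slicer (square aluminium body, square open steel hopper 85 mm across, 201 mm high). To be left alone. The two machines swap places.

How it is judged:
At the end, for the whole second after the job is handed in: The mill's bolt is within 0.25 rad (14 degrees) of its tight stop and still (value of joint mill_bolt above 2.35 rad and velocity of joint mill_bolt between -0.05 and 0.05 rad/s); the robot touches nothing.
It fails at once if the slicer's lever is swung (its knob moved more than 20 mm) (distance of slicer_knob from where it was at the start of the episode above 0.02 m).
It fails at once if the robot pushes the mill's brass pointer (contact force between any of the fingers, the arm and mill_pointer above 2 N).
It also fails if it takes over 67 s, if anything falls off the work surface, if the arm or the gripper's body presses on something with over 40 N, if the wrist force passes 120 N, or if a joint passes its speed limit or range.

## Working session

There is one attempt and no reset: what is moved stays moved. The work goes in short steps, Python scripts to look and compute and a tool call to move; the robot and the scene stay as the last step left them, time stands still between calls to the robot, and variables do not carry over. Pictures are saved under pics/ and viewed, at most 10 in all, crops included, and the job is handed in when it is done.

Besides the shell and the picture viewer there is one more tool, called after "Emit:" as name(argument=value, ...), one argument or row to a line, values as JSON. send_rows: Moves the arm, as the interface text tells. Its arguments: {"type":"object","properties":{"series":{"type":"array"},"gripper":{"type":"number"}},"required":["series"]}

```bash
mkdir -p pics; python3 - <<'E'
from station import readout, eyes
import cv2
for n in("top","side"):
    c=eyes.camera(n); cv2.imwrite(f"pics/{n}0.png",cv2.resize(c["img"][:,:,::-1],(800,600)))
    print(n,c["fx"],c["fy"],c["cx"],c["cy"],c["extrinsics"].round(4).tolist())
o=readout.get_obs();print(o["clock"],o["tcp_pos"],o["tool_rot"],o["gripper_width"])
E
```

```text
top 430.09676543426207 430.09676543426207 258.083235100375 190.4975703002472 [[0.0228, -0.9996, 0.0154, -0.1056], [-0.9923, -0.0245, -0.1218, 0.5889], [0.1221, -0.0125, -0.9924, 0.9249], [0.0, 0.0, 0.0, 1.0]]
side 360.6176006384512 360.6176006384512 257.98286653595034 189.72252964072825 [[-0.9666, -0.2559, 0.0117, 0.5565], [-0.1975, 0.7154, -0.6702, 0.2335], [0.1632, -0.6501, -0.7421, 0.6011], [0.0, 0.0, 0.0, 1.0]]
0.1 [0.20763605 0.64187343 0.22386208] [-4.59421704e-05  1.55803400e-01  9.87787921e-01 -5.67217669e-04] 0.09398218484167699
```

View pics/top0.png

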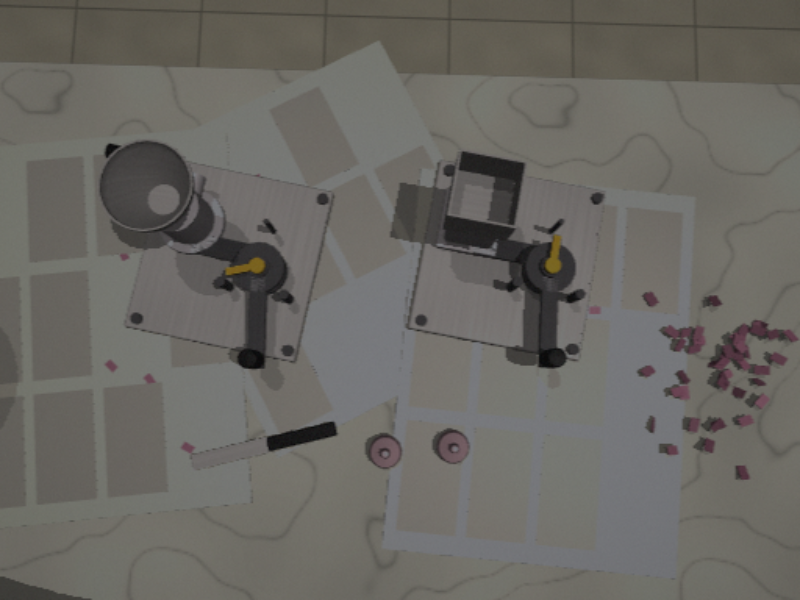

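View pics/side0.png

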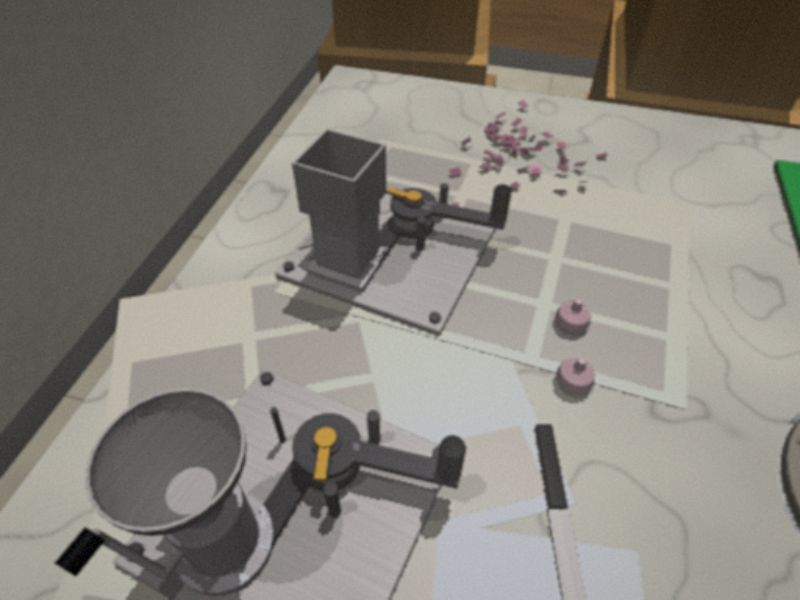

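The mill is on the left in the top view: hub at about (257,265), knob top (250,358), posts (223,284) and (286,297), pin top (264,220), pointer tip (226,272). In the side view its hub is at (326,437) and its knob top at (453,443).

```bash
cat > h.py <<'E'
import numpy as np, cv2
from station import readout, eyes
def ray(c,u,v,z,s=1.5625):
    E=np.array(c["extrinsics"]);R,t=E[:3,:3],E[:3,3]
    d=R.T@np.array([(u/s-c["cx"])/c["fx"],(v/s-c["cy"])/c["fy"],1]);o=-R.T@t
    return (o+d*(z-o[2])/d[2])
E
python3 - <<'E'
from h import *
T=eyes.camera("top");S=eyes.camera("side")
P={}
for n,c,u,v,z in [("hub",T,257,265,.072),("knob",T,250,359,.112),("postL",T,221,284,.068),("postR",T,288,298,.068),("pin",T,264,220,.078),("tip",T,226,272,.07),("hubS",S,326,437,.072),("knobS",S,453,443,.112),("slhub",T,553,265,.072),("slknob",T,553,358,.112),("funnel",T,147,185,.207)]:
    P[n]=ray(c,u,v,z);print(n,P[n].round(4))
h=P["hub"]
for n in("knob","postL","postR","pin","tip"):
    d=P[n]-h;print(n,np.hypot(*d[:2]),np.arctan2(d[1],d[0]))
o=readout.get_obs();from scipy.spatial.transform import Rotation as R
q=o["tool_rot"];print(R.from_quat([*q[1:],q[0]]).as_matrix().round(3))
E
```

```text
hub [0.6274 0.112  0.072 ]
knob [0.4968 0.1066 0.112 ]
postL [0.6002 0.1611 0.068 ]
postR [0.583  0.0679 0.068 ]
pin [0.6897 0.1042 0.078 ]
tip [0.6168 0.1546 0.07  ]
hubS [0.6275 0.1149 0.072 ]
knobS [0.4998 0.1088 0.112 ]
slhub [ 0.6378 -0.2984  0.072 ]
slknob [ 0.5073 -0.2883  0.112 ]
funnel [0.6982 0.2194 0.207 ]
knob 0.13068426815093748 -3.100524888645994
postL 0.05611725101624453 2.076429285095185
postR 0.06255101026835672 -2.3595367327986874
pin 0.06281615704088887 -0.12448305554987553
tip 0.04391243500610386 1.8134043069069063
[[-0.951  0.308 -0.   ]
 [ 0.308  0.951 -0.001]
 [-0.    -0.001 -1.   ]]
```

Emit:
send_rows(
  series=[
    [[-2.2, -2.1, 0], 0],
    [[-2.2, -2.1, 0], 0],
    [[-2.2, -2.1, 0], 0],
    [[-2.2, -2.1, 0], 0],
    [[-2.2, -2.1, 0], 0],
  ],
  gripper=1,
)

```text
clock: 0.62
tcp_pos: [0.2805, 0.507, 0.2243]
tool_rot: [-0.0, 0.156, 0.988, -0.0]
wrist_force: [1.6, 0.8, 0.3]
gripper_width: 0.0938
finger_force: 0.0
```

Emit:
send_rows(
  series=[
    [[-2.2, -2.1, 0], 0],
    [[-2.2, -2.1, 0], 0],
    [[-2.2, -2.1, 0], 0],
    [[-2.2, -2.1, 0], 0],
    [[-2.2, -2.1, 0], 0],
  ],
)

```text
clock: 1.03
tcp_pos: [0.3529, 0.3732, 0.2245]
tool_rot: [-0.0, 0.156, 0.988, 0.0]
wrist_force: [-0.0, 1.6, 1.6]
gripper_width: 0.0937
finger_force: 0.0
```

Emit:
send_rows(
  series=[
    [[-2.2, -2.1, 0], 0],
    [[-2.2, -2.1, 0], 0],
    [[-2.2, -2.1, 0], 0],
    [[-2.2, -2.1, 0], 0],
    [[-2.2, -2.1, 0], 0],
  ],
)

```text
clock: 1.45
tcp_pos: [0.4252, 0.2395, 0.2246]
tool_rot: [0.0, 0.156, 0.988, 0.0]
wrist_force: [0.2, -0.0, -0.2]
gripper_width: 0.0943
finger_force: 0.0
```

Emit:
send_rows(
  series=[
    [[-2.2, -2.1, 0], 0],
    [[-2.2, -2.1, 0], 0],
    [[-2.2, -2.1, 0], 0],
    [[-2.2, -2.1, 0], 0],
    [[-2.2, -2.1, 0], 0],
  ],
)

```text
clock: 1.87
tcp_pos: [0.4975, 0.1058, 0.2246]
tool_rot: [0.0, 0.156, 0.988, 0.0]
wrist_force: [1.1, 0.7, 0.3]
gripper_width: 0.0942
finger_force: 0.0
```

Emit:
send_rows(
  series=[
    [[0, 0, 0], -0.12],
    [[0, 0, 0], -0.12],
    [[0, 0, 0], -0.11],
    [[0, 0, 0], 0],
    [[0, 0, 0], 0],
  ],
)

```text
clock: 2.28
tcp_pos: [0.4971, 0.1071, 0.2244]
tool_rot: [-0.0, -0.017, 1.0, -0.0]
wrist_force: [-0.4, 0.1, -0.6]
gripper_width: 0.094
finger_force: 0.0
```

Emit:
send_rows(
  series=[
    [[0, 0, 3], 0],
    [[0, 0, 3], 0],
    [[0, 0, 2.5], 0],
    [[0, 0, 0], 0],
  ],
)

```text
clock: 2.62
tcp_pos: [0.4947, 0.1067, 0.1357]
tool_rot: [-0.003, -0.017, 1.0, -0.001]
wrist_force: [-1.5, -0.4, -1.0]
gripper_width: 0.0939
finger_force: 0.0
```

```bash
python3 - <<'E'
from h import *
a=eyes.camera("side")["img"][200:384,100:356];b=eyes.camera("top")["img"][110:294,60:316]
cv2.imwrite("pics/p1.png",cv2.resize(np.vstack([a,b])[:,:,::-1],None,fx=1.6,fy=1.6))
E
```

```text
(no output)
```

View pics/p1.png

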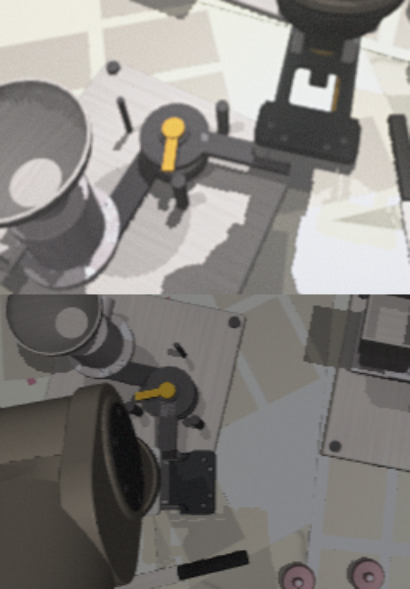

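The fingers straddle the knob, which they hide in the side view. The lever and pointer haven't moved. Next I descend and close.

Emit:
send_rows(
  series=[
    [[-0.2, 0, 1.5], 0],
    [[-0.1, 0, 1.5], 0],
    [[0, 0, 1.0], 0],
    [[0, 0, 0], 0],
  ],
)

```text
clock: 3.05
tcp_pos: [0.5, 0.1074, 0.0993]
tool_rot: [-0.0, -0.018, 1.0, -0.0]
wrist_force: [0.7, 0.4, -1.1]
gripper_width: 0.0939
finger_force: 0.0
```

Emit:
send_rows(
  series=[
    [[0, 0, 0], 0],
    [[0, 0, 0], 0],
    [[0, 0, 0], 0],
    [[0, 0, 0], 0],
    [[0, 0, 0], 0],
  ],
  gripper=-0.35,
)

```text
clock: 3.47
tcp_pos: [0.5003, 0.1074, 0.1]
tool_rot: [0.0, -0.019, 1.0, 0.0]
wrist_force: [-0.4, 0.9, -0.4]
gripper_width: 0.0639
finger_force: 0.0
```

Emit:
send_rows(
  series=[
    [[0.1, 0, 0.4], 0],
    [[0, 0, 0], 0],
    [[0, 0, 0], 0],
    [[0, 0, 0], 0],
    [[0, 0, 0], 0],
  ],
)

```text
clock: 3.88
tcp_pos: [0.499, 0.1073, 0.0954]
tool_rot: [-0.0, -0.019, 1.0, -0.0]
wrist_force: [-1.1, 1.8, 0.5]
gripper_width: 0.0322
finger_force: 0.7
```

Emit:
send_rows(
  series=[
    [[-0.1, 1.56, 0], 0.12],
    [[-0.1, 1.56, 0], 0.12],
    [[-0.1, 1.56, 0], 0.12],
    [[0, 0, 0], 0],
  ],
)

```text
clock: 4.22
tcp_pos: [0.5062, 0.1559, 0.0954]
tool_rot: [-0.0, 0.163, 0.987, 0.0]
wrist_force: [-0.5, -0.4, 1.0]
gripper_width: 0.0303
finger_force: 0.5
```

Emit:
send_rows(
  series=[
    [[-0.1, 1.56, 0], 0.12],
    [[-0.1, 1.56, 0], 0.12],
    [[0, 0, 0], 0],
  ],
)

```text
clock: 4.47
tcp_pos: [0.5198, 0.183, 0.0952]
tool_rot: [-0.0, 0.278, 0.961, -0.0]
wrist_force: [-2.6, -0.4, 1.5]
gripper_width: 0.0309
finger_force: 0.6
```

Emit:
send_rows(
  series=[
    [[-0.05, 1.0, 0], 0.08],
    [[-0.05, 1.0, 0], 0.08],
    [[0, 0, 0], 0],
    [[0, 0, 0], 0],
  ],
)

```text
clock: 4.8
tcp_pos: [0.5312, 0.1964, 0.0953]
tool_rot: [0.0, 0.35, 0.937, -0.0]
wrist_force: [-1.4, -0.9, -1.3]
gripper_width: 0.0309
finger_force: 0.4
```

```bash
python3 - <<'E'
from h import *
a=eyes.camera("side")["img"][200:384,100:356];b=eyes.camera("top")["img"][110:294,60:316]
cv2.imwrite("pics/p2.png",cv2.resize(np.vstack([a,b])[:,:,::-1],None,fx=1.6,fy=1.6))
E
```

```text
(no output)
```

View pics/p2.png

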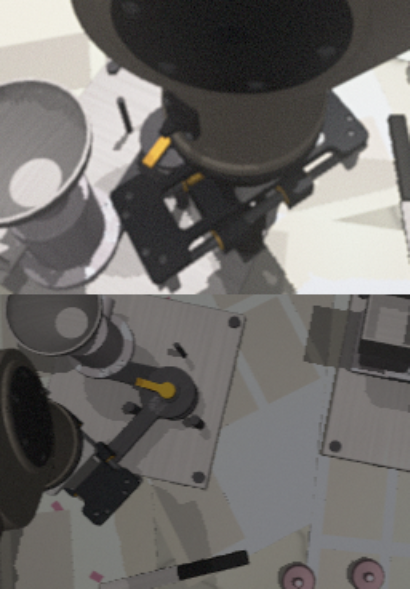

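The pointer has turned clockwise by about 27° (tip now at (137,382), hub at (167,390)), and the gripper is clear of the funnel. Swinging back.

Emit:
send_rows(
  series=[
    [[0.1, -1.56, 0], -0.12],
    [[-0.09, -1.56, 0], -0.12],
    [[-0.09, -1.56, 0], -0.12],
    [[-0.09, -1.56, 0], -0.12],
    [[0, 0, 0], 0],
  ],
)

```text
clock: 5.32
tcp_pos: [0.5005, 0.1406, 0.0959]
tool_rot: [0.0, 0.117, 0.993, -0.0]
wrist_force: [-0.2, -0.9, -0.5]
gripper_width: 0.0307
finger_force: 0.0
```

Emit:
send_rows(
  series=[
    [[-0.05, -1.56, 0], -0.12],
    [[-0.09, -1.56, 0], -0.12],
    [[-0.09, -1.56, 0], -0.12],
    [[-0.09, -1.56, 0], -0.12],
    [[0, 0, 0], 0],
  ],
)

```text
clock: 5.73
tcp_pos: [0.5012, 0.0795, 0.0959]
tool_rot: [0.001, -0.12, 0.993, -0.0]
wrist_force: [-0.4, -1.0, -1.0]
gripper_width: 0.0306
finger_force: 0.0
```

Emit:
send_rows(
  series=[
    [[-0.09, -1.56, 0], -0.12],
    [[-0.05, -1.0, 0], -0.08],
    [[0, 0, 0], 0],
    [[0, 0, 0], 0],
  ],
)

```text
clock: 6.07
tcp_pos: [0.5093, 0.0585, 0.0955]
tool_rot: [0.0, -0.215, 0.977, 0.0]
wrist_force: [0.3, 0.7, -0.7]
gripper_width: 0.0303
finger_force: 0.2
```

Emit:
send_rows(
  series=[
    [[0, -0.4, 0], -0.03],
    [[0, 0, 0], 0],
    [[0, 0, 0], 0],
  ],
)

```text
clock: 6.32
tcp_pos: [0.5099, 0.0582, 0.0955]
tool_rot: [-0.0, -0.231, 0.973, 0.002]
wrist_force: [-7.3, 18.4, 4.4]
gripper_width: 0.031
finger_force: 10.0
```

Emit:
send_rows(
  series=[
    [[-0.1, 1.56, 0], 0.12],
    [[-0.09, 1.56, 0], 0.12],
    [[-0.09, 1.56, 0], 0.12],
    [[-0.09, 1.56, 0], 0.12],
    [[0, 0, 0], 0],
  ],
)

```text
clock: 6.73
tcp_pos: [0.4965, 0.1179, 0.0955]
tool_rot: [0.0, 0.01, 1.0, 0.0]
wrist_force: [-0.6, -0.4, 0.8]
gripper_width: 0.0304
finger_force: 0.5
```

Emit:
send_rows(
  series=[
    [[-0.07, 1.56, 0], 0.12],
    [[-0.09, 1.56, 0], 0.12],
    [[-0.09, 1.56, 0], 0.12],
    [[-0.09, 1.56, 0], 0.12],
    [[0, 0, 0], 0],
  ],
)

```text
clock: 7.15
tcp_pos: [0.5124, 0.1769, 0.0953]
tool_rot: [0.0, 0.245, 0.97, 0.0]
wrist_force: [-0.7, -0.0, 0.5]
gripper_width: 0.0309
finger_force: 0.5
```

Emit:
send_rows(
  series=[
    [[-0.05, 1.56, 0], 0.12],
    [[-0.05, 1.56, 0], 0.12],
    [[0, 0, 0], 0],
    [[0, 0, 0], 0],
  ],
)

```text
clock: 7.48
tcp_pos: [0.5288, 0.1999, 0.0952]
tool_rot: [0.0, 0.355, 0.935, -0.0]
wrist_force: [-1.6, 0.4, -0.1]
gripper_width: 0.0308
finger_force: 0.1
```

```bash
python3 - <<'E'
from h import *
a=eyes.camera("side")["img"][200:384,100:356];b=eyes.camera("top")["img"][110:294,60:316]
cv2.imwrite("pics/p3.png",cv2.resize(np.vstack([a,b])[:,:,::-1],None,fx=1.6,fy=1.6))
E
```

```text
(no output)
```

View pics/p3.png

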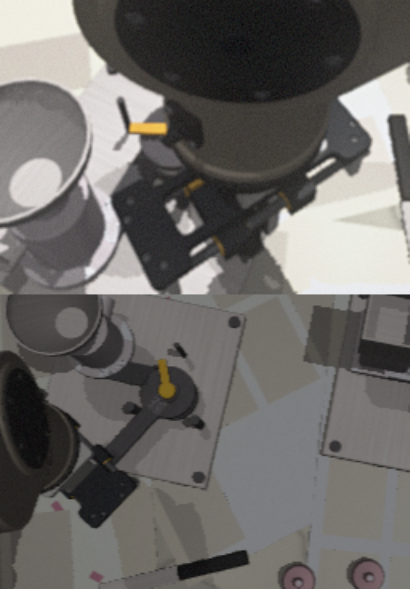

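The pointer tip is now at (162,362), about 0.35 rad short of the pin. One more shorter swing should do it, pushed until the bolt stops.

Emit:
send_rows(
  series=[
    [[0.05, -1.56, 0], -0.12],
    [[-0.09, -1.56, 0], -0.12],
    [[-0.09, -1.56, 0], -0.12],
    [[-0.09, -1.56, 0], -0.12],
    [[0, 0, 0], 0],
  ],
)

```text
clock: 8.0
tcp_pos: [0.4975, 0.1435, 0.0959]
tool_rot: [-0.0, 0.122, 0.993, -0.0]
wrist_force: [0.6, -0.6, -0.7]
gripper_width: 0.0306
finger_force: 0.0
```

Emit:
send_rows(
  series=[
    [[-0.05, -1.56, 0], -0.12],
    [[-0.09, -1.56, 0], -0.12],
    [[-0.09, -1.56, 0], -0.12],
    [[0, 0, 0], 0],
  ],
)

```text
clock: 8.33
tcp_pos: [0.4948, 0.0978, 0.0958]
tool_rot: [0.0, -0.056, 0.998, -0.0]
wrist_force: [0.5, -1.5, 0.5]
gripper_width: 0.0304
finger_force: 0.0
```

Emit:
send_rows(
  series=[
    [[-0.09, 1.56, 0], 0.12],
    [[-0.09, 1.56, 0], 0.12],
    [[-0.05, 0.8, 0], 0.06],
    [[0, 0, 0], 0],
  ],
)

```text
clock: 8.67
tcp_pos: [0.4966, 0.1417, 0.0955]
tool_rot: [0.0, 0.098, 0.995, 0.0]
wrist_force: [-0.7, -0.9, 0.3]
gripper_width: 0.0307
finger_force: 0.6
```

Emit:
send_rows(
  series=[
    [[-0.05, 0.8, 0], 0.06],
    [[-0.05, 0.8, 0], 0.06],
    [[0, 0, 0], 0],
  ],
)

```text
clock: 8.92
tcp_pos: [0.501, 0.1559, 0.0953]
tool_rot: [-0.0, 0.157, 0.988, -0.0]
wrist_force: [-1.1, -0.8, 0.2]
gripper_width: 0.0304
finger_force: 0.7
```

Emit:
send_rows(
  series=[
    [[-0.05, 0.6, 0], 0.05],
    [[0, 0, 0], 0],
  ],
)

```text
clock: 9.08
tcp_pos: [0.5032, 0.1607, 0.0953]
tool_rot: [-0.0, 0.18, 0.984, -0.0]
wrist_force: [-1.7, -0.8, 0.6]
gripper_width: 0.0306
finger_force: 0.9
```

Emit:
send_rows(
  series=[
    [[-0.05, 0.6, 0], 0.05],
    [[0, 0, 0], 0],
  ],
)

```text
clock: 9.25
tcp_pos: [0.5058, 0.1661, 0.0953]
tool_rot: [-0.0, 0.205, 0.979, -0.0]
wrist_force: [-1.1, -1.0, -0.3]
gripper_width: 0.0302
finger_force: 0.9
```

Emit:
send_rows(
  series=[
    [[-0.05, 0.6, 0], 0.05],
    [[0, 0, 0], 0],
  ],
)

```text
clock: 9.42
tcp_pos: [0.5088, 0.1714, 0.0953]
tool_rot: [-0.0, 0.229, 0.973, -0.0]
wrist_force: [-2.4, -0.8, 0.5]
gripper_width: 0.0308
finger_force: 0.9
```

Emit:
send_rows(
  series=[
    [[-0.05, 0.6, 0], 0.05],
    [[0, 0, 0], 0],
  ],
)

```text
clock: 9.58
tcp_pos: [0.5117, 0.1762, 0.0953]
tool_rot: [-0.0, 0.253, 0.967, -0.0]
wrist_force: [-6.0, -3.9, 2.4]
gripper_width: 0.0305
finger_force: 2.6
```

```bash
python3 - <<'E'
from h import *
b=eyes.camera("top")["img"][130:220,120:220]
cv2.imwrite("pics/p4.png",cv2.resize(b[:,:,::-1],None,fx=6,fy=6,interpolation=2))
E
```

```text
(no output)
```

View pics/p4.png

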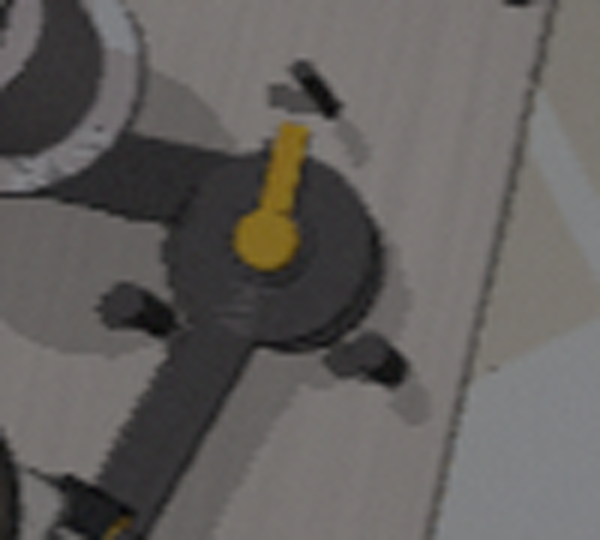

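The pointer tip (292,125) now lines up with the pin top (303,70), and the force is rising. One more small push will confirm the stop.

Emit:
send_rows(
  series=[
    [[0, 0.3, 0], 0.02],
    [[0, 0, 0], 0],
    [[0, 0, 0], 0],
  ],
)

```text
clock: 9.88
tcp_pos: [0.5127, 0.1781, 0.0953]
tool_rot: [-0.001, 0.261, 0.965, -0.001]
wrist_force: [-6.1, -4.7, 2.3]
gripper_width: 0.0304
finger_force: 3.2
```

Emit:
send_rows(
  series=[
    [[0, -0.6, 0], -0.02],
    [[0, 0, 0], 0],
    [[0, 0, 0], 0],
    [[0, 0, 0], 0],
    [[0, 0, 0], 0],
  ],
  gripper=0.6,
)

```text
clock: 10.3
tcp_pos: [0.5107, 0.1742, 0.0956]
tool_rot: [0.0, 0.253, 0.967, 0.0]
wrist_force: [-0.8, -1.2, 0.1]
gripper_width: 0.0603
finger_force: 0.0
```

Emit:
send_rows(
  series=[
    [[0, 0, -2], 0],
    [[0, 0, -3], 0],
    [[0, 0, -4], 0],
    [[0, 0, -3], 0],
    [[0, 0, 0], 0],
  ],
)

```text
clock: 10.72
tcp_pos: [0.513, 0.1749, 0.2211]
tool_rot: [0.003, 0.254, 0.967, 0.003]
wrist_force: [0.3, 0.7, 0.2]
gripper_width: 0.0752
finger_force: 0.0
```

Emit:
send_rows(
  series=[
    [[3, 0, 0], 0],
    [[3, 0, 0], 0],
    [[0, 0, 0], 0],
    [[0, 0, 0], 0],
    [[0, 0, 0], 0],
  ],
)

```text
clock: 11.13
tcp_pos: [0.4585, 0.2036, 0.2157]
tool_rot: [0.0, 0.253, 0.967, 0.0]
wrist_force: [0.4, -1.0, 0.6]
gripper_width: 0.0752
finger_force: 0.0
```

```bash
python3 - <<'E'
from h import *
b=eyes.camera("top")["img"][110:294,60:316]
cv2.imwrite("pics/p5.png",cv2.resize(b[:,:,::-1],None,fx=3,fy=3,interpolation=2))
o=readout.get_obs();print(o["clock"],o["wrist_force"],np.abs(o["qvel"]).max())
E
```

```text
11.1833 [ 0.1898055  -0.34142608  0.55279498] 0.008509222498100773
```

View pics/p5.png

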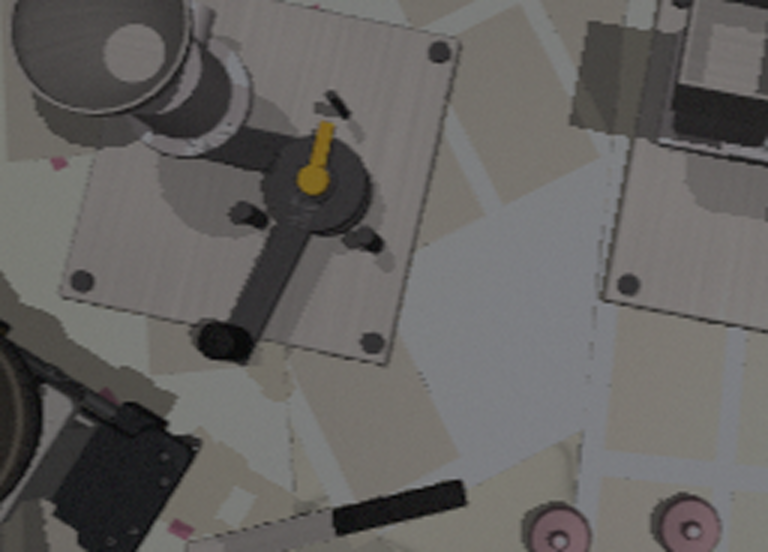

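```bash
python3 - <<'E'
from h import *
T=eyes.camera("top")
f=lambda u,v,z: ray(T,u/3+60,v/3+110,z,1)[:2]
h=f(313,179,.072)
for n,p in(("tip",f(326,124,.07)),("pintop",f(330,94,.078)),("postL",f(240,214,.068)),("postR",f(357,238,.068))):
    d=p-h;print(n,np.hypot(*d),np.arctan2(d[1],d[0]))
E
```

```text
tip 0.041551374860999316 -0.16890921239900034
pintop 0.06224148221114398 -0.16797599018679607
postL 0.05815785844360737 2.037639757912653
postR 0.05290134613605722 -2.472495977688102
```

The pointer is at -0.169 rad and the pin at -0.168 rad, so the bolt is tight and the arm is clear.

```bash
python3 -c "
from station import ticket;print(ticket.job_done())"
```

```text
the job is handed in; nothing more can be done
None
```

The mill's bolt is tight: the brass pointer lines up with the index pin to within measuring error. The lever is released, the slicer was not approached, and the job was handed in at about 11 s of the 67 s allowed (no verdict was shown).

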